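# Tip a flush bisque tile out of its stand and rack it

## Task

Take the fired tile that lies flush in the grey stand and lay it on the sloping rack, in the one free bay (the one with the cork pad), flat on the pad, lengthwise up the slope, with its low end down on the ledge. The tile cannot be gripped where it lies: press one end down, gently, so that the other end tips up and stays up; only one of the two ends gives, and you have to feel which. Do not slam or drop the tile, and leave the other tiles, the bowl, vase, cup and jar where they are.

Things in the scene. Friction and masses are not known exactly. Their poses are not given: they have to be found in the camera images.
- tile: The plain terracotta tile to be moved: 60 mm wide (its x), 150 mm long (its y), 12 mm thick (its z), about 0.2 kg. Origin: centre of its underside. It starts level in the stand, its top 75 mm above the table, flush with the stand's top; either end may go uphill in the end.
- stand: Fixed grey stand, 210 mm (its x) by 240 mm (its y), top face 75 mm above the table; origin: centre of its underside. In its middle a well 66 mm (x) by 162 mm (y), where the tile lies on a 60 mm wide rocking steel pan (5 mm thick, with 6 mm high lips at its two y ends). Front and back (x) are open; guards stand over both y ends.
- pan_axis (a point): Middle of the pan's stiff pivot, which runs along the stand's x, 6 mm below the top face. Pushed down at one end (about 8 N at 60 mm from the axis) the pan tips up to 0.5 rad, meets a stop, and stays where it is left. A hidden block under one end (+y or -y, different every time, not to be seen) keeps that end from sinking at all; only the other end sinks. Axes like stand.
- guard_a (a point): Inner edge (middle of its underside) of the aluminium guard lip over the stand's +y end: 77 mm from the stand's middle, 87 mm above the top face; the lip is 8 mm thick, 150 mm wide, on an upright plate at y = 110 to 118 mm. A gripper coming straight down beyond about y = 35 mm meets it: lean the gripper about 30 degrees towards the stand's middle, fingertips pointing out under the lip.
- guard_b (a point): The same guard lip edge, mirrored, over the stand's -y end. Between the two lips 154 mm are free; the fully tipped tile spans 138 mm, so lift it out straight up, keeping its slope, midway between them.
- rack: Fixed wooden rack, 310 mm wide (its y); origin: underside centre. Its board rises at 30 degrees towards its +x; the lower edge has a ledge standing 14 mm out of the board. The foot of the slope (board surface at the ledge) is at x = -72 mm, z = 35 mm in the rack's frame. Three bays at y = -100, 0, +100 mm, parted by strips 4 mm wide and 6 mm high; two bays hold tiles like the one to be moved.
- pad: Fixed cork pad in the free bay, 120 mm up the slope by 50 mm wide, 3 mm thick, sloping with the board. Its frame is turned like the rack's (z upright, x horizontal towards uphill); origin: on the board surface under the pad's centre, 76 mm up the slope from the ledge.
- bay (a point): Centre of the pad's upper face: where the centre of the tile's underside belongs when its low end is on the ledge (1 mm gap). Axes like pad.
- rack_tile_a: Another tile lying in a bay of the rack, 12 mm thick; leave it. Origin: underside centre, frame upright like the rack's.
- rack_tile_b: As rack_tile_a, in another bay.
- bowl: Loose white bowl, 150 mm across, 70 mm tall, beyond the work. Origin: underside centre.
- vase: Loose terracotta vase, 110 mm across, 150 mm tall. Origin: underside centre.
- cup: Loose white cup, 84 mm across, 90 mm tall, near the robot. Origin: underside centre.
- jar: Loose glass jar, 80 mm across, 120 mm tall. Origin: underside centre.
Mind the look-alikes: they are no part of the job. Of the things like the tile, leave any that is blue; of the rest the larger one is meant.

How it is judged:
On the way, in this order (a step that is already met when the one before it is completed fails the run):
1. the tile lies tipped in the stand, one end up, with nothing touching it but the pan (angle between tile's own z axis and vertical above 0.25 rad and horizontal distance between tile and stand below 0.03 m and height (world z) of tile below 0.08 m and contact force between the fingers and tile below 0.1 N), for 0.2 s.
2. the tile is lifted clear of the stand (height (world z) of tile above 0.12 m and contact force between tile and stand below 0.05 N), for 0.1 s.
At the end, for the whole second after the job is handed in: The tile rests flat on the cork pad (its face 25 to 35 degrees from level), lengthwise up the slope within about 8 degrees, its underside centre within 14 mm of the bay point (low end on the ledge or within a few mm of it), at rest and released (distance between tile and bay below 0.014 m and angle between tile's own z axis and vertical between 0.44 and 0.61 rad and angle between the y axis of tile and the y axis of rack, either way round above 1.42 rad and linear speed of tile below 0.02 m/s and angular speed of tile below 0.1 rad/s); the robot touches nothing.
It fails at once if the tile is dropped on the table (height (world z) of tile below 0.03 m).
It fails at once if the tile is pressed hard into the stand (over 60 N) (contact force between tile and stand above 60 N).
It fails at once if the tile is slammed or dropped on the rack or its pad (over 60 N) (contact force between tile and rack above 60 N or contact force between tile and pad above 60 N).
It fails at once if another tile in the rack is shifted by more than 15 mm (distance of any of rack_tile_a, rack_tile_b from where it was at the start of the episode above 0.015 m).
It fails at once if the bowl, vase, cup or jar is shifted by more than 30 mm (distance of any of bowl, vase, cup, jar from where it was at the start of the episode above 0.03 m).
It also fails if it takes over 67 s, if anything falls off the work surface, if the arm or the gripper's body presses on something with over 40 N, if the wrist force passes 120 N, or if a joint passes its speed limit or range.

## Robot

A 6-joint arm with a two-finger parallel gripper is mounted at the origin on the work surface. World frame = base frame: x ahead of the robot, y to its left, z up, the work surface at z = 0. Lengths are in m, angles in rad, forces in N, time in s.
With the tool pointing down it reaches from about 0.375 to 0.975 m from the base axis. Payload 3.8 kg.
Tool frame: the origin (TCP) lies midway between the tips of the shut fingers; the grasp point (between the pads) lies bot.grip_depth behind it (bot.grip_depth is the distance from the TCP to the grasp point, in m); z points along the fingers, y is the direction in which the jaws open and shut (so a half turn about z gives the same grasp; the last joint's range is limited). The gripper opens to 85 mm and grips with 20 to 120 N. Pads are 22 mm wide; open, the fingers measure 114 mm over their backs; the gripper's body (76 mm by 85 mm) begins 54 mm behind the grasp point. The pads swing forward as they close: fully open they stand 13 mm farther back than shut.
Start: joints at [-1.225, 0.264, 1.604, -0, 1.274, -0.037], TCP at [0.252, -0.626, 0.231] pointing down, gripper open.
Joint ranges: [-2.63, 2.63], [-0.94, 2.18], [0.31, 2.57], [-1.31, 4.45], [0, 2.66], [-2.55, 2.55]. Speed limits (rad/s): [2.57, 2.57, 3.14, 3.14, 3.14, 3.14].

## Interface

Orientations are given as a 3x3 rotation matrix whose columns are the frame's x, y, z axes.
In Python, from station import bot, cams gives the robot as it stands. The module is installed in compiled form; this text tells all that it offers.
- The arm moves only by the tool arm_command, never from a script. Its argument "steps" is a list that holds one entry, the list of rows, each a list of 5 numbers: the gripper's target within -1 to 1 (fully open at 1, half-way at 0, shut at -1), then the shift along the tool's x, y, z in m, then the turn about the tool's z in degrees. In form: [[[claw, tx, ty, tz, twist], ...]]. A call has 1 to 12 rows; each row is the pose to reach, as a shift and turn from the pose commanded when the call began, along the tool's axes at that moment; what a row does not reach only later rows make up. A row lasts 1/8 s, in which the tool goes at most 62.5 mm and 10.7 degrees, less where a joint would pass 70% of its speed; a pose out of reach is approached as far as the arm can. A call with a gripper value outside its range is refused whole. The fingers move at their own pace and stop on an object; "squeeze" is the grip in N (left out, the last holds). Time passes only in rows, so rows that repeat a pose let the fingers close. It gives the time, the measured TCP pose, the force and the opening at its end, in the units of the state.
- bot.read_state(): the state, without advancing time (a new reading comes with each control period).
- cams.get_image(name): name is "side" or "top" or "wrist"; returns a dict with "image" (400x640x3 uint8, blue, green, red), "fovy" (degrees; the focal length in pixels is half the picture's height over the tangent of half this angle, whatever the lens; pixels are square), "cx", "cy" (the principal point, pixels), "rvec" (rotation vector, rad) and "tvec" (3), from world to camera coordinates, as OpenCV has them. Camera axes: x right, y down, z forward; pixel columns grow to the right and rows downward; lengths in m; the calibration is good to about 2 mm. The wrist camera is an equidistant fisheye: a pixel r from the principal point sees the ray r / f radians off the axis. A picture is of the moment at which its call begins. There is no depth.
- bot.job_done(): hands the job in, once; it reports no verdict.
The state is a dict: "t": time; "qpos": joint angles; "dq": joint speeds; "tau": joint torques, N m; "tool_pos": TCP position; "tool_rot": TCP orientation; "ft_force": force on the tool from outside, world axes, zero at the start; "ft_torque": the same for the moment, N m; "gripper_width": finger opening in m.
Only numpy, scipy, OpenCV 4.12 (cv2) and the standard library are available. Lean on these libraries where they do the work, as an engineer would, in place of code of your own. Each camera call takes 0.05 s, during which the arm holds its last target.

## Working session

There is one attempt and no reset: what is moved stays moved. The work goes in short steps, Python scripts to look and compute and a tool call to move; the robot and the scene stay as the last step left them, time stands still between calls to the robot, and variables do not carry over. Pictures are saved under pics/ and viewed, and the job is handed in when it is done.

Besides the shell and the picture viewer there is one more tool, called after ">>>" as name(argument=value, ...), one argument or row to a line, values as JSON. arm_command: Moves the arm, as the interface text tells. Its arguments: {"type":"object","properties":{"steps":{"type":"array","items":{"type":"array","items":{"type":"array","items":{"type":"number"}}}},"squeeze":{"type":"number"}},"required":["steps"]}

```bash
mkdir -p pics; ls; python3 - <<'E'
from station import bot,cams
import cv2
s=bot.read_state();print({k:(v.tolist() if hasattr(v,'tolist') else v) for k,v in s.items()});print(bot.grip_depth)
for n in("side","top","wrist"):
    c=cams.get_image(n);cv2.imwrite(f"pics/{n}0.png",c["image"]);print(n,c["fovy"],c["cx"],c["cy"],c["rvec"],c["tvec"])
E
```

```text
pics
{'t': 0.0, 'qpos': [-1.2249030463649893, 0.26477414503454266, 1.6053759215167416, -7.357339878233937e-07, 1.273695690500404, -0.03683774313351698], 'dq': [0.0011970526177929686, -0.00046671977112549786, 0.0005587478804207221, -0.00041530309229658065, 0.0011961451051852997, 0.0012032486558602045], 'tau': [0.002183394317398779, -51.51079058647156, -36.73111438751221, -0.0001821664363887976, 0.013082106015644968, -1.1569369462449686e-05], 'tool_pos': [0.25187139746142456, -0.6254595554347162, 0.22994684232426166], 'tool_rot': [[0.9276481317978141, 0.3734546278195498, -0.00076454704694637], [0.3734554013565445, -0.9276457143019069, 0.002119418535208086], [8.22778687780192e-05, -0.002251598868956804, -0.9999974617632214]], 'ft_force': [-0.5388429299652093, -0.3099975202328072, -0.9001806521521551], 'ft_torque': [0.008659319693489249, 0.008204934976227363, -0.0092039009138508], 'gripper_width': 0.08541680627096228}
0.0187
side 43.06217119445221 315.6882191903896 193.48058641172412 [ 0.88717151 -2.55741241  1.02350322] [0.37381963 0.36716727 1.23212416]
top 44.229384615136446 314.074546473735 206.4691549148337 [ 2.16926123 -2.14611209  0.13684802] [-0.09773     0.52890082  1.59282111]
wrist 65.70646984690485 322.7337931239457 200.73538013184807 [-2.4173604   1.63074756  0.21906847] [-0.67432334 -0.03408639  0.37853655]
```

View pics/top0.png

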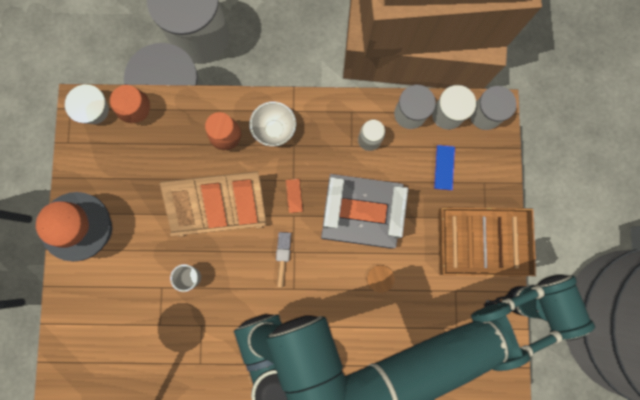

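View pics/side0.png

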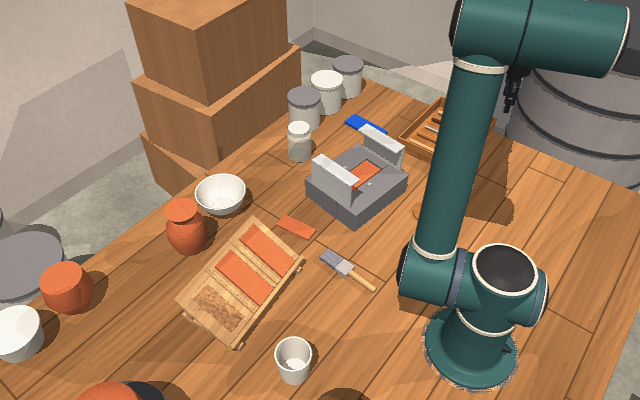

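View pics/wrist0.png

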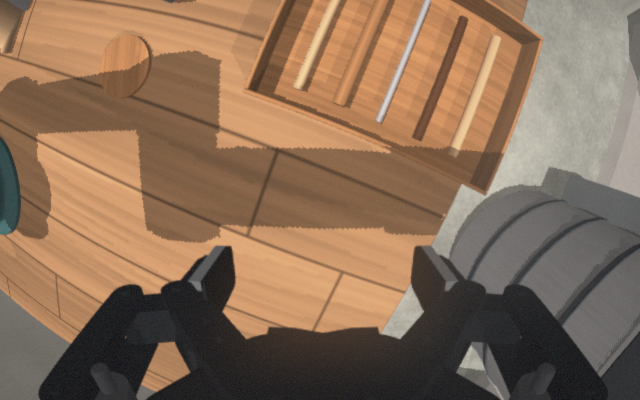

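```bash
cat > h.py <<'E'
import cv2,numpy as np
def P(c):
    f=c["image"].shape[0]/2/np.tan(np.radians(c["fovy"])/2)
    R=cv2.Rodrigues(np.array(c["rvec"],float))[0];t=np.array(c["tvec"],float).ravel();return f,R,t
def ray(c,u,v,fish=False):
    f,R,t=P(c);a=(u-c["cx"])/f;b=(v-c["cy"])/f
    if fish:
        r=np.hypot(a,b);d=np.array([a/r*np.sin(r),b/r*np.sin(r),np.cos(r)]) if r>1e-9 else np.array([0,0,1.])
    else: d=np.array([a,b,1.])
    return -R.T@t,R.T@d
def plane(c,u,v,z,fish=False):
    o,d=ray(c,u,v,fish);return o+d*(z-o[2])/d[2]
def proj(c,p):
    f,R,t=P(c);q=R@np.asarray(p)+t;return np.array([c["cx"]+f*q[0]/q[2],c["cy"]+f*q[1]/q[2]])
def crop(c,x0,x1,y0,y1,s,name):
    cv2.imwrite("pics/"+name,cv2.resize(c["image"][y0:y1,x0:x1],None,fx=s,fy=s,interpolation=cv2.INTER_CUBIC))
E
python3 - <<'E'
from h import *
from station import bot,cams
c=cams.get_image("top");crop(c,310,420,165,255,7,"t1.png");crop(c,150,280,160,245,6,"t2.png")
s=cams.get_image("side");crop(s,295,415,110,230,5,"s1.png");crop(s,165,315,205,355,4,"s2.png")
w=cams.get_image("wrist");f,R,t=P(w);st=bot.read_state();print(np.array(st["tool_rot"]).T@(-R.T@t-st["tool_pos"]))
# orange masks
for n,im in(("top",c),("side",s)):
    hsv=cv2.cvtColor(im["image"],cv2.COLOR_BGR2HSV);m=cv2.inRange(hsv,(3,165,100),(12,255,255))
    for k in cv2.findContours(m,0,1)[0]:
        if cv2.contourArea(k)>60: print(n,np.round(cv2.minAreaRect(k)[0],1),np.round(cv2.minAreaRect(k)[1],1),cv2.minAreaRect(k)[2])
E
```

```text
[ 0.06633245  0.00038321 -0.14263703]
side [108.5 390. ] [18. 65.] 90.0
side [ 66.5 288.5] [55.2 50.9] 45.0
side [244.3 277.6] [59.9 23.3] 41.423667907714844
side [267.2 250.5] [57.5 21.4] 41.72951126098633
side [295.8 226.9] [38.2 14. ] 25.559965133666992
side [185.  226.4] [58.1 38.7] 83.6598129272461
side [361.3 173.2] [17.  33.4] 53.13010025024414
```

View pics/t1.png

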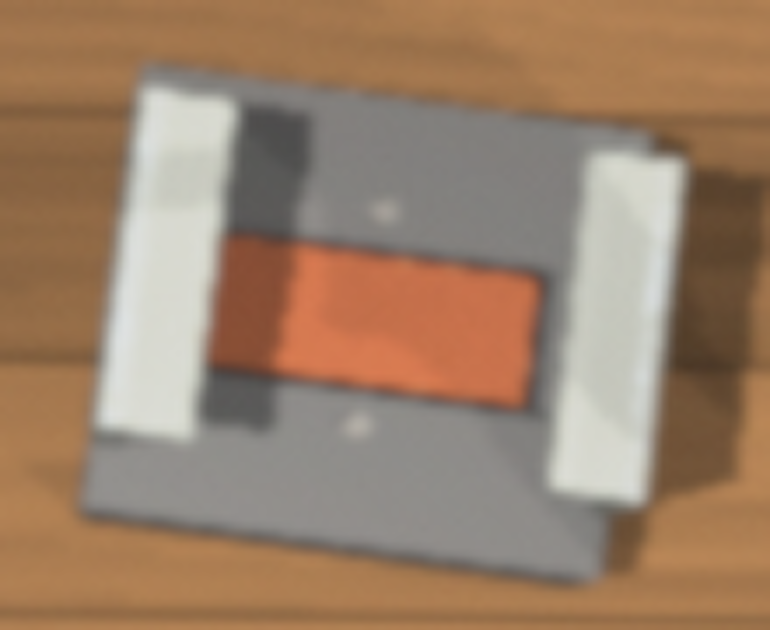

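View pics/t2.png

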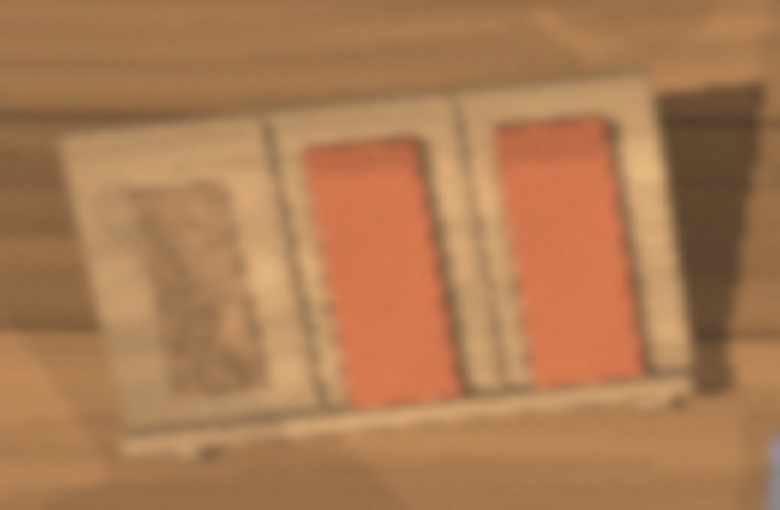

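View pics/s1.png

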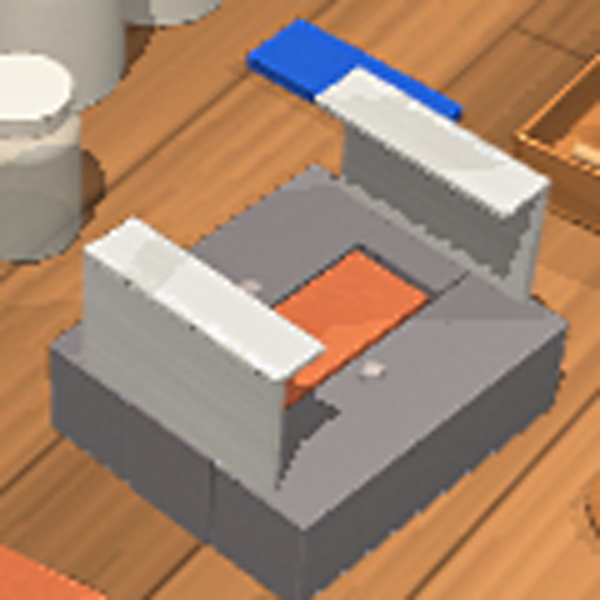

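View pics/s2.png

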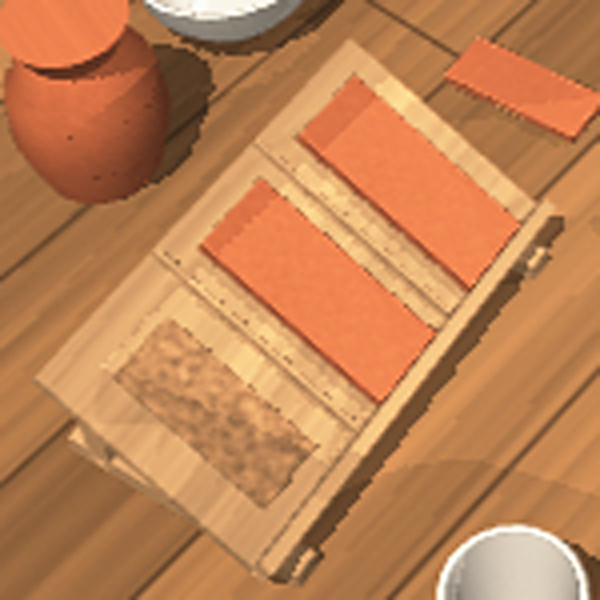

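```bash
python3 - <<'E'
from h import *
from station import bot,cams
c=cams.get_image("top");s=cams.get_image("side")
def tp(x,y,k,ox,oy): return ox+(x+.5)/k-.5, oy+(y+.5)/k-.5
def show(cam,k,ox,oy,pts,z):
    out=[]
    for x,y in pts:
        u,v=tp(x,y,k,ox,oy);out.append(plane(cam,u,v,z)[:2])
    return np.array(out)
def rep(n,q):
    print(n,q.round(4).tolist(),"mean",q.mean(0).round(4),"len",np.linalg.norm(np.roll(q,-1,0)-q,axis=1).round(4),"dirs",np.degrees(np.arctan2(*(np.roll(q,-1,0)-q).T[::-1])).round(1))
rep("stand top",show(c,7,310,165,[(80,515),(600,582),(658,132),(145,63)],.075))
rep("tile top",show(c,7,310,165,[(207,365),(527,408),(545,270),(226,233)],.075))
rep("guardA top",show(c,7,310,165,[(95,432),(193,440),(238,97),(140,85)],.170))
rep("guardB top",show(c,7,310,165,[(548,490),(645,507),(688,158),(587,150)],.170))
rep("dots top",show(c,7,310,165,[(385,211),(358,426)],.075))
rep("dots side",show(s,5,295,110,[(248,287),(372,369)],.075))
rep("tile side",show(s,5,295,110,[(360,246),(430,298)],.075))
rep("stand side corners",show(s,5,295,110,[(303,527),(568,323),(318,167),(50,347)],.075))
# small loose & blue sizes
hsv=cv2.cvtColor(c["image"],cv2.COLOR_BGR2HSV);
E
```

```text
stand top [[0.423, -0.1152], [0.3951, -0.3521], [0.603, -0.381], [0.6328, -0.1435]] mean [ 0.5135 -0.248 ] len [0.2386 0.21   0.2394 0.2117] dirs [-96.7  -7.9  82.8 172.3]
tile top [[0.4924, -0.1728], [0.4742, -0.3195], [0.538, -0.3282], [0.5536, -0.1813]] mean [ 0.5146 -0.2505] len [0.1478 0.0644 0.1477 0.0618] dirs [-97.1  -7.8  83.9 172.1]
guardA top [[0.453, -0.1198], [0.45, -0.162], [0.5998, -0.1808], [0.6046, -0.1381]] mean [ 0.5268 -0.1502] len [0.0422 0.151  0.0429 0.1528] dirs [-94.1  -7.2  83.5 173.1]
guardB top [[0.4301, -0.3144], [0.4232, -0.3559], [0.5751, -0.3764], [0.5781, -0.3325]] mean [ 0.5016 -0.3448] len [0.0421 0.1532 0.0439 0.1491] dirs [-99.4  -7.7  86.  173. ]
dots top [[0.5647, -0.2546], [0.4651, -0.242]] mean [ 0.5149 -0.2483] len [0.1004 0.1004] dirs [172.8  -7.2]
dots side [[0.5651, -0.2537], [0.4652, -0.2418]] mean [ 0.5152 -0.2477] len [0.1006 0.1006] dirs [173.2  -6.8]
tile side [[0.5321, -0.327], [0.4718, -0.3145]] mean [ 0.5019 -0.3208] len [0.0616 0.0616] dirs [168.3 -11.7]
stand side corners [[0.4252, -0.1142], [0.394, -0.3477], [0.5961, -0.3727], [0.6277, -0.1378]] mean [ 0.5108 -0.2431] len [0.2355 0.2036 0.237  0.2038] dirs [-97.6  -7.   82.3 173.4]
```

```bash
python3 - <<'E'
from h import *
from station import bot,cams
c=cams.get_image("top");s=cams.get_image("side")
def tp(p,k,ox,oy): return ox+(p[0]+.5)/k-.5, oy+(p[1]+.5)/k-.5
def tri(a,b):
    (o1,d1),(o2,d2)=ray(c,*tp(a,6,150,160)),ray(s,*tp(b,4,165,205))
    d1=d1/np.linalg.norm(d1);d2=d2/np.linalg.norm(d2)
    k=np.linalg.lstsq(np.c_[d1,-d2],o2-o1,rcond=None)[0];p,q=o1+d1*k[0],o2+d2*k[1]
    return (p+q)/2,np.linalg.norm(p-q)
prs={"pad upL":((130,188),(113,372)),"pad upR":((227,183),(173,320)),"pad loR":((268,385),(320,448)),"pad loL":((170,395),(264,507)),
"board upR":((648,75),(350,40)),"board upL":((60,140),(37,380)),
"tA upL":((303,148),(200,246)),"tA upR":((420,140),(262,180)),"tA loR":((465,393),(438,330)),"tA loL":((350,405),(380,402)),
"tB upL":((495,126),(298,138)),"tB upR":((605,117),(355,76)),"tB loR":((645,375),(520,226)),"tB loL":((535,388),(472,289))}
r={}
for n,(a,b) in prs.items():
    r[n],e=tri(a,b);print(n,r[n].round(4),round(e,4))
for n in("pad","tA","tB"):
    q=np.array([r[f"{n} {k}"] for k in("upL","upR","loR","loL")]);print(n,q.mean(0).round(4),"up dir",np.degrees(np.arctan2(*((q[0]+q[1]-q[2]-q[3])[:2][::-1]))).round(2), "L",np.linalg.norm(q[0]-q[3]).round(4),np.linalg.norm(q[1]-q[2]).round(4),"W",np.linalg.norm(q[0]-q[1]).round(4),np.linalg.norm(q[2]-q[3]).round(4))
q=r["board upL"]-r["board upR"];print(np.linalg.norm(q),np.degrees(np.arctan2(q[1],q[0]))-90)
E
```

```text
pad upL [0.5648 0.3602 0.1047] 0.0022
pad upR [0.5686 0.3106 0.0975] 0.0035
pad loR [0.4658 0.2983 0.0393] 0.0049
pad loL [0.4599 0.3498 0.0471] 0.0031
board upR [0.6268 0.0875 0.1155] 0.0011
board upL [0.5884 0.395  0.1162] 0.0015
tA upL [0.5857 0.2679 0.1125] 0.0026
tA upR [0.5913 0.2071 0.1122] 0.001
tA loR [0.4631 0.1908 0.0423] 0.003
tA loL [0.4559 0.2529 0.0434] 0.0028
tB upL [0.599  0.1677 0.1104] 0.0023
tB upR [0.6033 0.109  0.1153] 0.003
tB loR [0.475  0.0938 0.0395] 0.0013
tB loL [0.4666 0.153  0.0416] 0.0023
pad [0.5148 0.3297 0.0721] up dir 6.24 L 0.1201 0.1188 W 0.0503 0.0525
tA [0.524  0.2296 0.0776] up dir 6.91 L 0.1478 0.1469 W 0.0611 0.0626
tB [0.536  0.1309 0.0767] up dir 6.54 L 0.15 0.1498 W 0.059 0.0599
0.3098647636603757 7.1162942475106234
```

```bash
python3 - <<'E'
from h import *
from station import bot,cams
c=cams.get_image("top");s=cams.get_image("side")
T=lambda p:(150+(p[0]+.5)/6-.5,160+(p[1]+.5)/6-.5)
S=lambda p:(165+(p[0]+.5)/4-.5,205+(p[1]+.5)/4-.5)
prs={"pad":[((130,188),(113,372)),((227,183),(173,320)),((268,385),(320,448)),((170,395),(264,507))],
"tA":[((303,148),(200,246)),((420,140),(262,180)),((465,393),(438,330)),((350,405),(380,402))],
"tB":[((495,126),(298,138)),((605,117),(355,76)),((645,375),(520,226)),((535,388),(472,289))]}
for n,h,L in(("pad",3,60),("tA",12,75),("tB",12,75)):
    for nm,cam,F,i in(("top",c,T,0),("side",s,S,1)):
        q=[]
        for j,p in enumerate(prs[n]):
            a=76+(L if j<2 else -L); z=(35+a*.5+h*.866)/1000
            q.append(plane(cam,*F(p[i]),z)[:2])
        q=np.array(q);d=q[0]+q[1]-q[2]-q[3];print(n,nm,q.mean(0).round(4),np.degrees(np.arctan2(d[1],d[0])).round(2),np.linalg.norm(d)/2, np.linalg.norm(q[0]-q[1]))
E
```

```text
pad top [0.5157 0.3299] 5.81 0.10338448607463802 0.05113274664549801
pad side [0.5112 0.3302] 6.86 0.10349744824650514 0.04732115077563454
tA top [0.5241 0.2291] 6.33 0.1281028893623359 0.061251651860781894
tA side [0.5194 0.2316] 8.31 0.12685434810143006 0.06008967032640472
tB top [0.5359 0.1306] 6.46 0.13057645043339655 0.057738225918731366
tB side [0.531  0.1339] 7.26 0.12836107890110096 0.06134382571629721
```

```bash
cat >> h.py <<'E'
C=np.array([.5147,-.248]);UY=np.array([np.cos(np.radians(82.8)),np.sin(np.radians(82.8))])
BAY=np.array([.5145,.330,.0756]);UP=np.array([np.cos(np.radians(6.9)),np.sin(np.radians(6.9))])
def go(pos,phi=None):
    from station import bot
    s=bot.read_state();R=np.array(s["tool_rot"]);d=R.T@(np.array(pos)-s["tool_pos"])
    a=np.degrees(np.arctan2(R[1,0],R[0,0]))
    print("tool shift",d.round(4),"phi",a.round(2),"twist",None if phi is None else (a-phi+180)%360-180)
def st():
    from station import bot
    s=bot.read_state();R=np.array(s["tool_rot"])
    print("t",round(s["t"],2),"pos",np.round(s["tool_pos"],4),"phi",np.degrees(np.arctan2(R[1,0],R[0,0])).round(2),"zax",R[:,2].round(4),"F",np.round(s["ft_force"],2),"w",round(s["gripper_width"],4),"q",np.round(s["qpos"],3))
E
python3 -c "
from h import *
st();go([*(C+.032*UY),.2],82.8);print(C+.032*UY,C-.032*UY)"
```

```text
t 0.6 pos [ 0.2521 -0.6261  0.2313] phi 21.94 zax [ 0. -0. -1.] F [-0.1   0.05  0.62] w 0.0856 q [-1.225  0.264  1.604  0.     1.274 -0.037]
tool shift [ 0.4004 -0.2806  0.0313] phi 21.94 twist -60.86360685742363
[ 0.51871066 -0.21625233] [ 0.51068934 -0.27974767]
```

>>> arm_command(
  steps=[
    [[-1,0.05,-0.035,0,-8],[-1,0.1,-0.07,0,-16],[-1,0.15,-0.105,0,-24],[-1,0.2,-0.14,0,-32],[-1,0.25,-0.175,0,-40],[-1,0.3,-0.21,0,-48],[-1,0.35,-0.245,0,-55],[-1,0.4,-0.28,0,-60.9],[-1,0.4,-0.28,0,-60.9],[-1,0.4,-0.28,0,-60.9]],
  ],
)

```text
t: 1.85
tool_pos: [0.5185, -0.217, 0.2313]
tool_rot: [[0.124, 0.992, -0.0], [0.992, -0.124, -0.001], [-0.001, -0.0, -1.0]]
ft_force: [-0.1, -0.5, -0.3]
gripper_width: 0.0001
```

```bash
python3 -c "
from h import *
from station import cams
st();go([*(C+.032*UY),.085],82.8)
c=cams.get_image('side');crop(c,240,460,60,240,3.5,'s3.png')
c=cams.get_image('wrist');cv2.imwrite('pics/w3.png',c['image'])"
```

```text
t 1.85 pos [ 0.5185 -0.217   0.2313] phi 82.87 zax [-4.e-04 -6.e-04 -1.e+00] F [-0.15 -0.5  -0.26] w 0.0001 q [-4.400e-01  5.100e-02  1.848e+00 -1.000e-03  1.242e+00 -3.160e-01]
tool shift [0.0009 0.0002 0.1463] phi 82.87 twist 0.06954758826111629
```

View pics/s3.png

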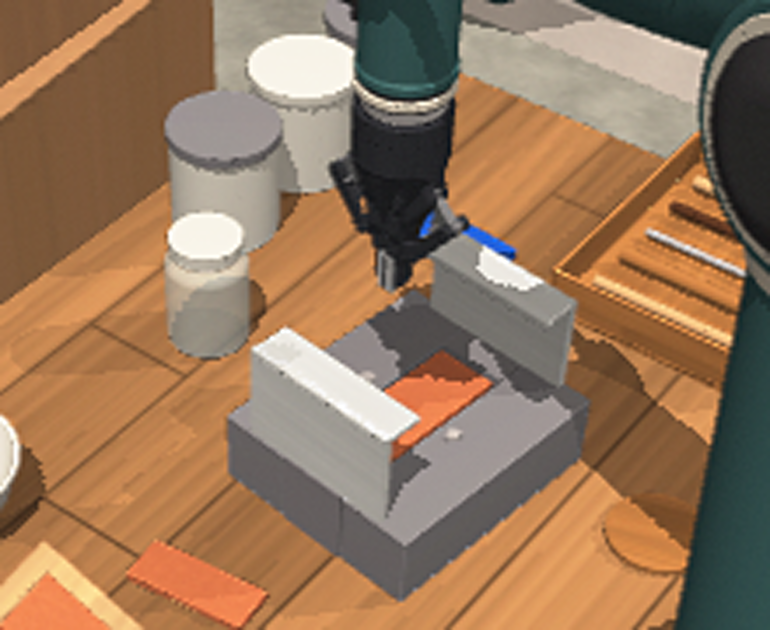

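View pics/w3.png

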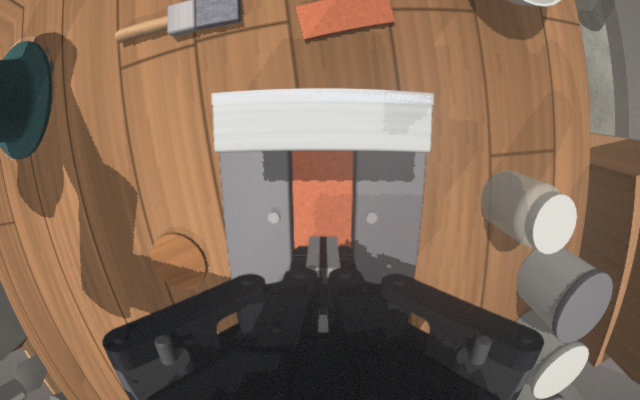

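>>> arm_command(
  steps=[
    [[-1,0.001,0,0.04,0],[-1,0.001,0,0.08,0],[-1,0.001,0,0.115,0],[-1,0.001,0,0.138,0],[-1,0.001,0,0.146,0],[-1,0.001,0,0.149,0],[-1,0.001,0,0.152,0],[-1,0.001,0,0.152,0]],
  ],
)

```text
t: 2.95
tool_pos: [0.5193, -0.2164, 0.0802]
tool_rot: [[0.125, 0.992, 0.001], [0.992, -0.125, -0.001], [-0.0, 0.001, -1.0]]
ft_force: [0.3, -0.1, -0.1]
gripper_width: 0.0001
```

>>> arm_command(
  steps=[
    [[-1,0,0,0.002,0],[-1,0,0,0.004,0],[-1,0,0,0.005,0],[-1,0,0,0.006,0],[-1,0,0,0.006,0]],
  ],
)

```text
t: 3.58
tool_pos: [0.5189, -0.216, 0.075]
tool_rot: [[0.125, 0.992, 0.0], [0.992, -0.125, 0.0], [0.0, 0.0, -1.0]]
ft_force: [-3.6, 2.2, 9.8]
gripper_width: -0.0002
```

>>> arm_command(
  steps=[
    [[-1,0,0,0.0005,0],[-1,0,0,0.001,0],[-1,0,0,0.001,0]],
  ],
)

```text
t: 3.95
tool_pos: [0.519, -0.216, 0.0747]
tool_rot: [[0.125, 0.992, 0.0], [0.992, -0.125, 0.0], [0.0, 0.0, -1.0]]
ft_force: [-6.1, 3.5, 15.0]
gripper_width: 0.0001
```

>>> arm_command(
  steps=[
    [[-1,0,0,0.001,0],[-1,0,0,0.002,0],[-1,0,0,0.002,0]],
  ],
)

```text
t: 4.32
tool_pos: [0.5191, -0.216, 0.0747]
tool_rot: [[0.125, 0.992, -0.0], [0.992, -0.125, 0.0], [0.0, -0.0, -1.0]]
ft_force: [-10.4, 4.3, 26.9]
gripper_width: -0.0001
```

Left end is solid at 27 N: blocked. Try the other end.

>>> arm_command(
  steps=[
    [[-1,0,0,-0.01,0],[-1,0,0,-0.02,0],[-1,-0.02,0,-0.02,0],[-1,-0.045,0,-0.02,0],[-1,-0.064,0,-0.02,0],[-1,-0.064,0,-0.012,0],[-1,-0.064,0,-0.007,0],[-1,-0.064,0,-0.005,0],[-1,-0.064,0,-0.005,0]],
  ],
)

```text
t: 5.45
tool_pos: [0.5103, -0.2789, 0.0752]
tool_rot: [[0.124, 0.992, -0.001], [0.992, -0.124, 0.0], [0.0, -0.001, -1.0]]
ft_force: [-3.1, -0.4, 5.1]
gripper_width: 0.0
```

```bash
python3 -c "
from h import *
st();go([*(C-.032*UY),.075],82.8)"
```

```text
t 5.45 pos [ 0.5103 -0.2789  0.0752] phi 82.89 zax [-1.3e-03  3.0e-04 -1.0e+00] F [-3.13 -0.43  5.1 ] w 0.0 q [-5.430e-01  2.350e-01  1.949e+00 -1.000e-03  9.590e-01 -4.180e-01]
tool shift [-0.0008  0.0005  0.0002] phi 82.89 twist 0.09056293279530792
```

>>> arm_command(
  steps=[
    [[-1,0,0,0.001,0],[-1,0,0,0.002,0],[-1,0,0,0.003,0],[-1,0,0,0.003,0]],
  ],
)

```text
t: 5.95
tool_pos: [0.5104, -0.279, 0.0745]
tool_rot: [[0.124, 0.992, -0.001], [0.992, -0.124, 0.0], [0.0, -0.001, -1.0]]
ft_force: [-7.9, 3.3, 15.6]
gripper_width: -0.0
```

>>> arm_command(
  steps=[
    [[-1,0,0,0.001,0],[-1,0,0,0.002,0],[-1,0,0,0.003,0],[-1,0,0,0.003,0]],
  ],
)

```text
t: 6.45
tool_pos: [0.5105, -0.2794, 0.0722]
tool_rot: [[0.124, 0.992, -0.001], [0.992, -0.124, -0.001], [-0.001, -0.001, -1.0]]
ft_force: [-9.2, 1.6, 19.5]
gripper_width: 0.0001
```

It sinks here.

>>> arm_command(
  steps=[
    [[-1,0,0,0.001,0],[-1,0,0,0.002,0],[-1,0,0,0.003,0],[-1,0,0,0.004,0],[-1,0,0,0.005,0],[-1,0,0,0.005,0]],
  ],
)

```text
t: 7.2
tool_pos: [0.5105, -0.2798, 0.0675]
tool_rot: [[0.123, 0.992, -0.001], [0.992, -0.123, -0.001], [-0.001, -0.001, -1.0]]
ft_force: [-10.4, 0.8, 20.7]
gripper_width: 0.0003
```

>>> arm_command(
  steps=[
    [[-1,0,0,0.001,0],[-1,0,0,0.002,0],[-1,0,0,0.003,0],[-1,0,0,0.004,0],[-1,0,0,0.005,0],[-1,0,0,0.005,0]],
  ],
)

```text
t: 7.95
tool_pos: [0.5111, -0.28, 0.0628]
tool_rot: [[0.124, 0.992, 0.0], [0.992, -0.124, -0.002], [-0.002, 0.001, -1.0]]
ft_force: [-8.5, 1.4, 20.1]
gripper_width: 0.0
```

>>> arm_command(
  steps=[
    [[-1,0,0,0.001,0],[-1,0,0,0.002,0],[-1,0,0,0.003,0],[-1,0,0,0.003,0]],
  ],
)

```text
t: 8.45
tool_pos: [0.5114, -0.2801, 0.0623]
tool_rot: [[0.123, 0.992, 0.001], [0.992, -0.123, -0.002], [-0.002, 0.001, -1.0]]
ft_force: [-13.9, 4.0, 36.5]
gripper_width: 0.0003
```

>>> arm_command(
  steps=[
    [[-1,0,0,-0.01,0],[-1,0,0,-0.04,0],[-1,0,0,-0.09,0],[1,0,0,-0.14,0],[1,0,0,-0.175,0],[1,0,0,-0.175,0],[1,0,0,-0.175,0]],
  ],
)

```text
t: 9.32
tool_pos: [0.5103, -0.2787, 0.23]
tool_rot: [[0.124, 0.992, -0.001], [0.992, -0.124, 0.001], [0.001, -0.001, -1.0]]
ft_force: [-0.5, -0.6, -0.3]
gripper_width: 0.0722
```

```bash
python3 -c "
from h import *
from station import cams
st();go([*(C+.032*UY),.2],82.8)
c=cams.get_image('side');crop(c,240,460,60,240,3.5,'s4.png')
c=cams.get_image('top');crop(c,310,420,165,255,7,'t4.png')"
```

```text
t 9.32 pos [ 0.5103 -0.2787  0.23  ] phi 82.86 zax [-0.0013  0.001  -1.    ] F [-0.46 -0.56 -0.27] w 0.0722 q [-0.543  0.09   1.809  0.     1.244 -0.418]
tool shift [0.063  0.0006 0.03  ] phi 82.86 twist 0.06444776602771185
```

View pics/s4.png

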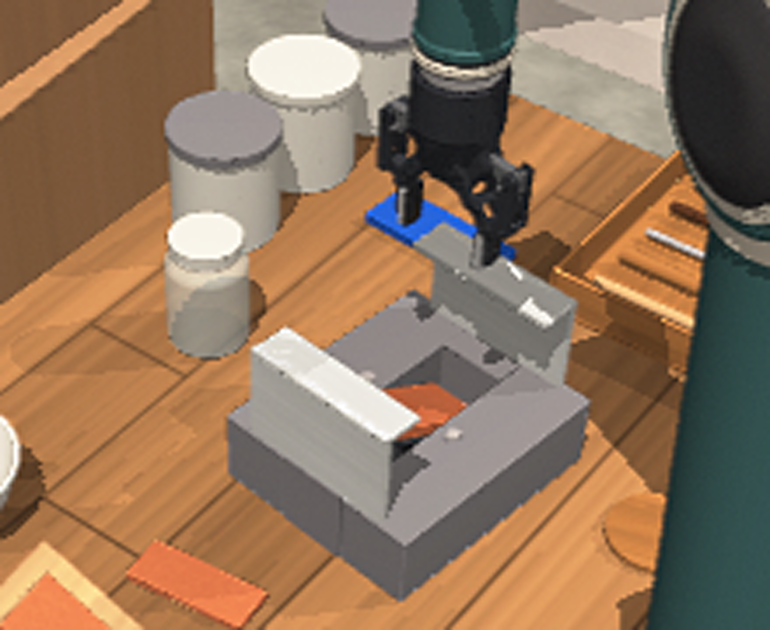

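View pics/t4.png

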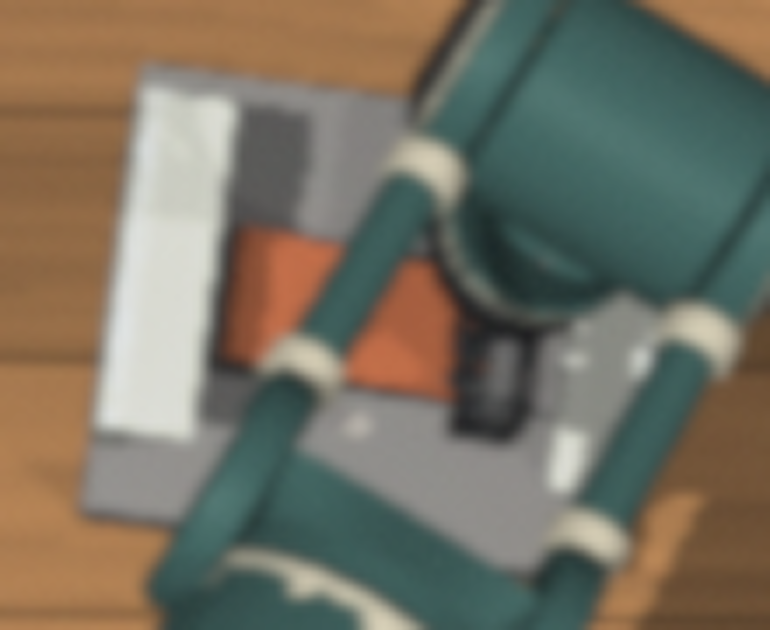

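>>> arm_command(
  steps=[
    [[1,0.03,0,0,0],[1,0.061,0.001,0,0],[1,0.061,0.001,0.04,0],[1,0.061,0.001,0.08,0],[1,0.061,0.001,0.115,0],[1,0.061,0.001,0.135,0],[1,0.061,0.001,0.146,0],[1,0.061,0.001,0.151,0],[1,0.061,0.001,0.151,0]],
  ],
)

```text
t: 10.55
tool_pos: [0.5195, -0.2192, 0.0803]
tool_rot: [[0.125, 0.992, 0.0], [0.992, -0.125, -0.0], [0.0, 0.0, -1.0]]
ft_force: [-0.1, -0.4, -0.0]
gripper_width: 0.0855
```

```bash
python3 -c "
from h import *
from station import cams
st();go([*(C+.031*UY),.079],82.8)
c=cams.get_image('side');crop(c,240,460,60,240,3.5,'s5.png')
c=cams.get_image('wrist');cv2.imwrite('pics/w5.png',c['image'])"
```

```text
t 10.55 pos [ 0.5195 -0.2192  0.0803] phi 82.83 zax [ 1.e-04 -0.e+00 -1.e+00] F [-0.09 -0.42 -0.01] w 0.0855 q [-0.443  0.197  1.985  0.     0.96  -0.318]
tool shift [ 0.0018 -0.0011  0.0013] phi 82.83 twist 0.028373917237331625
```

View pics/s5.png

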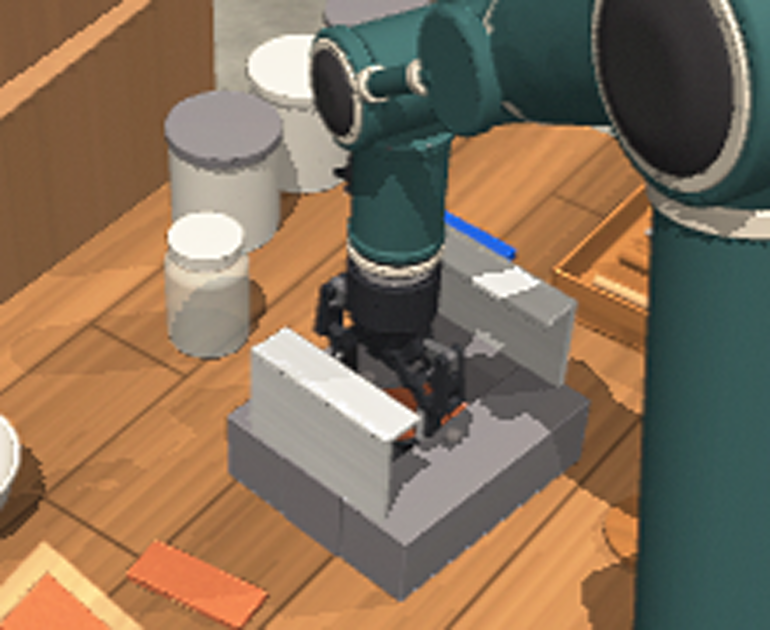

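View pics/w5.png

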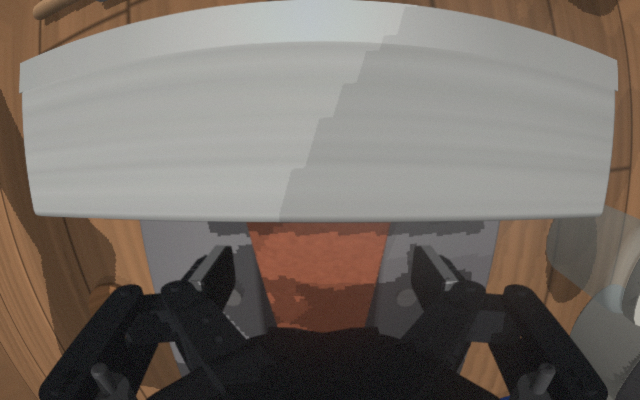

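>>> arm_command(
  steps=[
    [[-1,0.001,-0.0008,0.001,0],[-1,0.001,-0.0008,0.001,0],[-1,0.001,-0.0008,0.001,0],[-1,0.001,-0.0008,0.001,0],[-1,0.001,-0.0008,0.001,0],[-1,0.001,-0.0008,0.001,0]],
  ],
  squeeze=55,
)

```text
t: 11.4
tool_pos: [0.519, -0.2179, 0.0802]
tool_rot: [[0.125, 0.992, 0.001], [0.992, -0.125, 0.0], [0.0, 0.001, -1.0]]
ft_force: [-1.1, 1.5, 5.3]
gripper_width: 0.0584
```

>>> arm_command(
  steps=[
    [[-1,0,0,-0.002,0],[-1,0,0,-0.006,0],[-1,0,0,-0.012,0],[-1,0,0,-0.018,0],[-1,0,0,-0.025,0],[-1,0,0,-0.025,0]],
  ],
)

```text
t: 12.15
tool_pos: [0.5196, -0.2183, 0.1056]
tool_rot: [[0.125, 0.992, 0.002], [0.992, -0.125, -0.001], [-0.0, 0.002, -1.0]]
ft_force: [0.2, 0.4, -1.3]
gripper_width: 0.0578
```

```bash
python3 -c "
from h import *
from station import cams
st()
c=cams.get_image('side');crop(c,240,460,60,240,3.5,'s6.png')
c=cams.get_image('wrist');cv2.imwrite('pics/w6.png',c['image'])"
```

```text
t 12.15 pos [ 0.5196 -0.2183  0.1056] phi 82.83 zax [ 2.1e-03 -7.0e-04 -1.0e+00] F [ 0.22  0.38 -1.28] w 0.0578 q [-0.442  0.165  1.969  0.     1.005 -0.317]
```

View pics/s6.png

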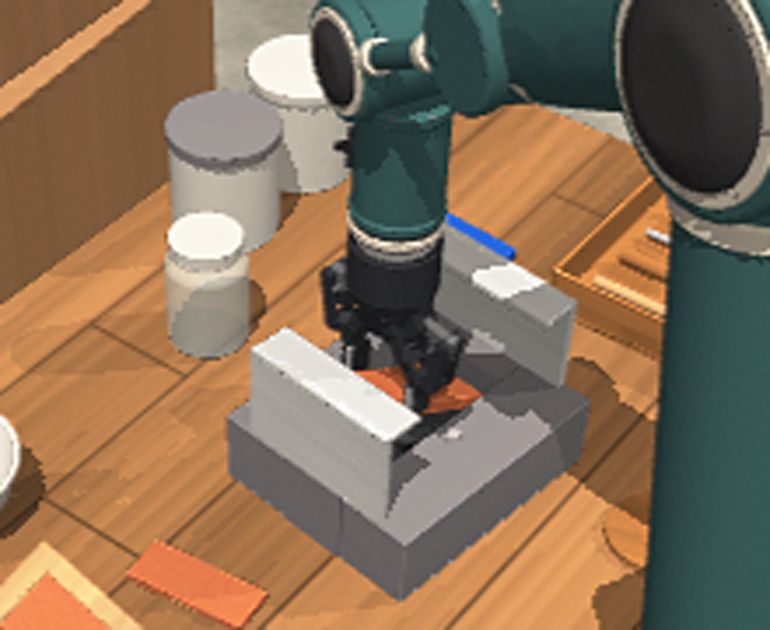

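View pics/w6.png

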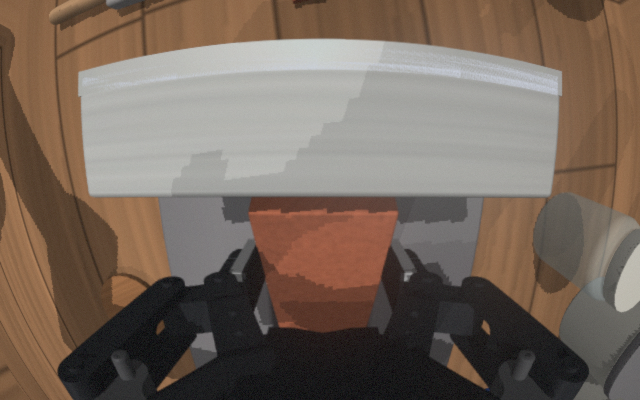

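```bash
cat >> h.py <<'E'
def endedge(c,pL,pR,W=.06):
    # points on both rays, W apart, symmetric (equal range assumption via horizontal edge): solve z such that separation=W
    from scipy.optimize import brentq
    f=lambda z:np.linalg.norm(plane(c,*pL,z,True)-plane(c,*pR,z,True))-W
    z=brentq(f,0.0,(ray(c,*pL,True)[0])[2]-.01);return plane(c,*pL,z,True),plane(c,*pR,z,True)
E
python3 -c "
from h import *
from station import cams
c=cams.get_image('wrist');crop(c,230,420,180,340,4,'w7.png')
a,b=endedge(c,(249,210.5),(397,209.5));print(a,b,((a+b)/2)[:2]-C,(((a+b)/2)[:2]-C)@UY)"
```

```text
[ 0.49356643 -0.18483059  0.12960104] [ 0.55315427 -0.1918512   0.12960104] [0.00866035 0.0596591 ] 0.06027410313825812
```

View pics/w7.png

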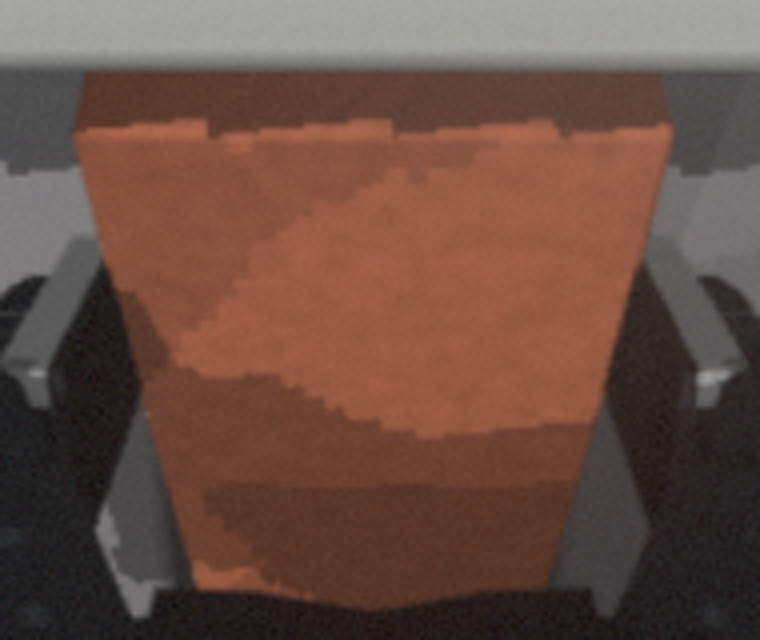

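>>> arm_command(
  steps=[
    [[-1,0,0,-0.015,0],[-1,0,0,-0.035,0],[-1,0,0,-0.06,0],[-1,0,0,-0.09,0],[-1,0,0,-0.12,0],[-1,0,0,-0.145,0],[-1,0,0,-0.145,0]],
  ],
)

```text
t: 13.18
tool_pos: [0.5204, -0.2188, 0.2529]
tool_rot: [[0.125, 0.992, 0.006], [0.992, -0.125, -0.003], [-0.002, 0.006, -1.0]]
ft_force: [-0.1, 0.1, -2.4]
gripper_width: 0.0579
```

```bash
python3 -c "
from h import *
from station import cams
st()
c=cams.get_image('side');crop(c,240,460,30,210,3.5,'s8.png')
c=cams.get_image('top');crop(c,300,430,150,260,6,'t8.png')
c=cams.get_image('wrist');cv2.imwrite('pics/w8.png',c['image'])"
```

```text
t 13.18 pos [ 0.5204 -0.2188  0.2529] phi 82.83 zax [ 0.0059 -0.0027 -1.    ] F [-0.1   0.09 -2.41] w 0.0579 q [-0.442  0.038  1.822  0.     1.275 -0.317]
```

View pics/s8.png

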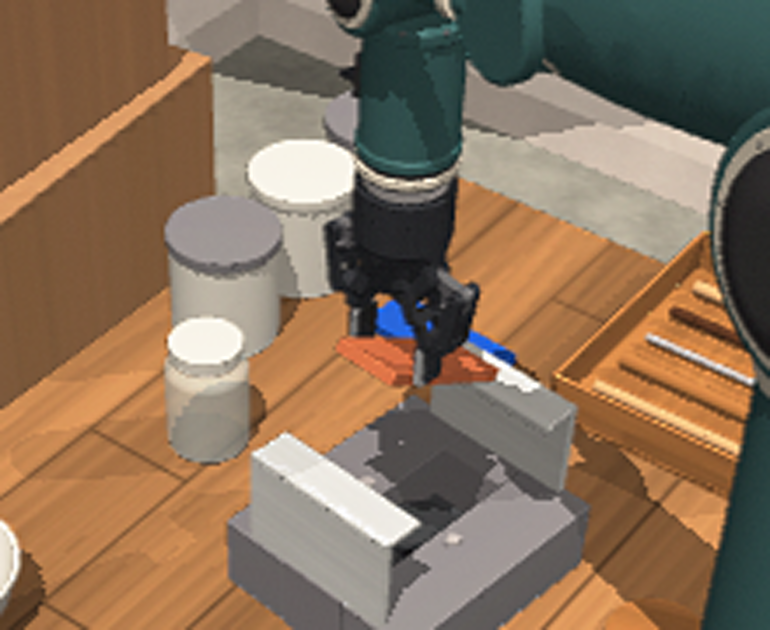

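View pics/w8.png

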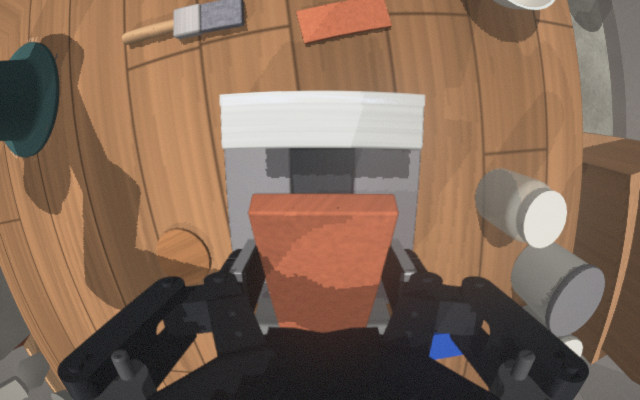

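```bash
python3 -c "
from h import *
from station import cams
c=cams.get_image('side');crop(c,325,395,105,155,11,'s9.png')
c=cams.get_image('wrist');crop(c,235,415,180,280,4.4,'w9.png')"
```

```text
(no output)
```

View pics/s9.png

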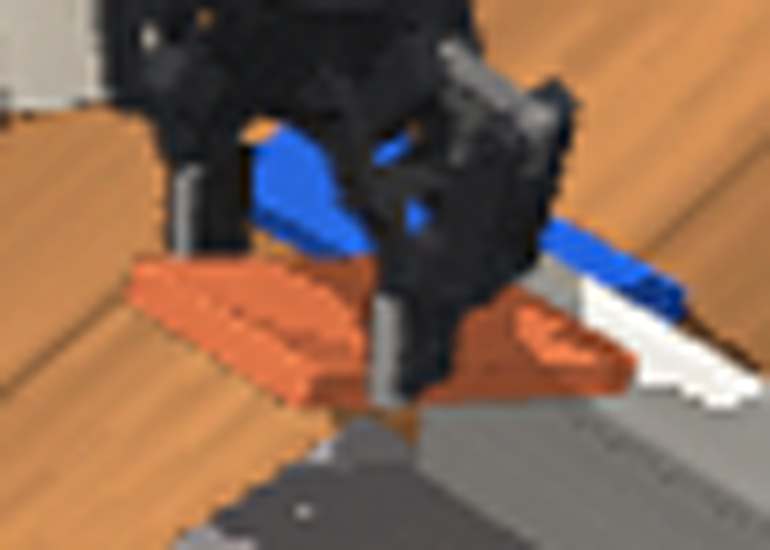

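View pics/w9.png

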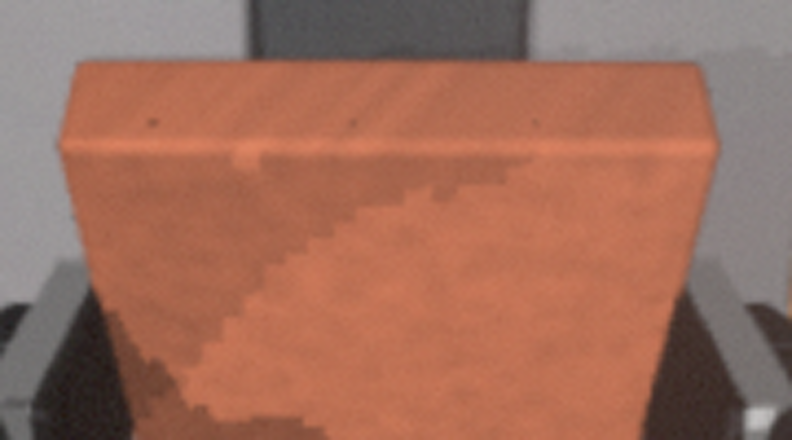

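```bash
python3 -c "
from h import *
from station import cams,bot
s=cams.get_image('side');w=cams.get_image('wrist');T=np.array(bot.read_state()['tool_pos'])
ux=np.array([UY[1],-UY[0],0]);uy=np.array([*UY,0])
def vp(p,off):
    o,d=ray(s,325+(p[0]+.5)/11-.5,105+(p[1]+.5)/11-.5);k=(off-(o-T)@ux)/(d@ux);q=o+d*k-T;return np.array([q@uy,q[2]])
A=vp((312,374),-.03);B=vp((637,358),-.03);A2=vp((300,405),-.03);B2=vp((630,393),-.03);D=vp((138,258),.03)
for n,q in zip(('upTop','loTop','upBot','loBot','upTopFar'),(A,B,A2,B2,D)):print(n,q.round(4))
print(np.degrees(np.arctan2(*(A-B)[::-1])),np.linalg.norm(A-B),np.degrees(np.arctan2(*(A2-B2)[::-1])),np.linalg.norm(A2-B2))
W=lambda p:(235+(p[0]+.5)/4.4-.5,180+(p[1]+.5)/4.4-.5)
for e in(((60,148),(718,148)),((77,62),(699,62))):
    a,b=endedge(w,W(e[0]),W(e[1]));m=(a+b)/2-T;print('wrist edge',m@uy,m@ux,m[2])
"
```

```text
upTop [0.0339 0.0275]
loTop [-0.0966 -0.0444]
upBot [0.0376 0.02  ]
loBot [-0.0954 -0.0556]
upTopFar [0.0319 0.0275]
28.856354666625023 0.14903707070192176 29.6108655344334 0.1529847908856737
wrist edge 0.029133780083852923 0.0006774925565278739 0.0264188870304419
wrist edge 0.0349492580650003 0.0005484406035750908 0.01722210021715445
```

```bash
python3 -c "
from h import *
p=BAY[:2]+.0321*UP;print(p);go([*p,.25],6.9);go([*(p),.156],6.9)"
```

```text
[0.54636751 0.33385639]
tool shift [ 0.5508 -0.0406 -0.0017] phi 82.83 twist 75.93112951106087
tool shift [ 0.5507 -0.0404  0.0923] phi 82.83 twist 75.93112951106087
```

>>> arm_command(
  steps=[
    [[-1,0.02,-0.0015,0,2],[-1,0.06,-0.0045,0,8],[-1,0.115,-0.0085,0,16],[-1,0.17,-0.0125,0,24],[-1,0.225,-0.0165,0,32],[-1,0.28,-0.0205,0,40],[-1,0.335,-0.0245,0,48],[-1,0.39,-0.0285,0,56],[-1,0.445,-0.0325,0,64],[-1,0.5,-0.037,0,71],[-1,0.535,-0.0395,0,75],[-1,0.551,-0.0405,0,75.9]],
  ],
)

```text
t: 15.02
tool_pos: [0.5467, 0.3356, 0.2481]
tool_rot: [[0.992, 0.123, -0.001], [0.123, -0.992, -0.001], [-0.001, 0.001, -1.0]]
ft_force: [-0.1, 0.2, -1.4]
gripper_width: 0.058
```

>>> arm_command(
  steps=[
    [[-1,0,0,0.02,0],[-1,0,0,0.045,0],[-1,0,0,0.07,0],[-1,0,0,0.09,0],[-1,0,0,0.1,0],[-1,0,0,0.1,0],[-1,0,0,0.1,0]],
  ],
)

```text
t: 15.9
tool_pos: [0.548, 0.334, 0.1504]
tool_rot: [[0.993, 0.121, 0.002], [0.121, -0.993, 0.001], [0.002, -0.001, -1.0]]
ft_force: [-0.0, -0.5, -1.1]
gripper_width: 0.058
```

```bash
python3 -c "
from h import *
from station import cams
st();p=BAY[:2]+.0321*UP;go([*p,.0961],6.9)
c=cams.get_image('side');crop(c,165,315,195,345,4,'s10.png')
c=cams.get_image('top');crop(c,150,280,160,245,6,'t10.png')
c=cams.get_image('wrist');cv2.imwrite('pics/w10.png',c['image'])"
```

```text
t 15.9 pos [0.548  0.334  0.1504] phi 6.93 zax [ 1.7e-03  9.0e-04 -1.0e+00] F [-0.02 -0.49 -1.06] w 0.058 q [ 0.509  0.26   1.762 -0.     1.117  1.958]
tool shift [-0.0018 -0.0001  0.0543] phi 6.93 twist 0.028189924448241754
```

View pics/s10.png

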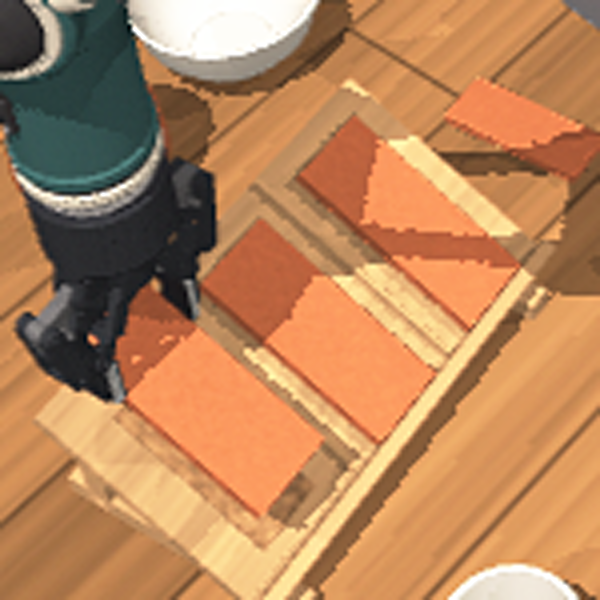

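View pics/t10.png

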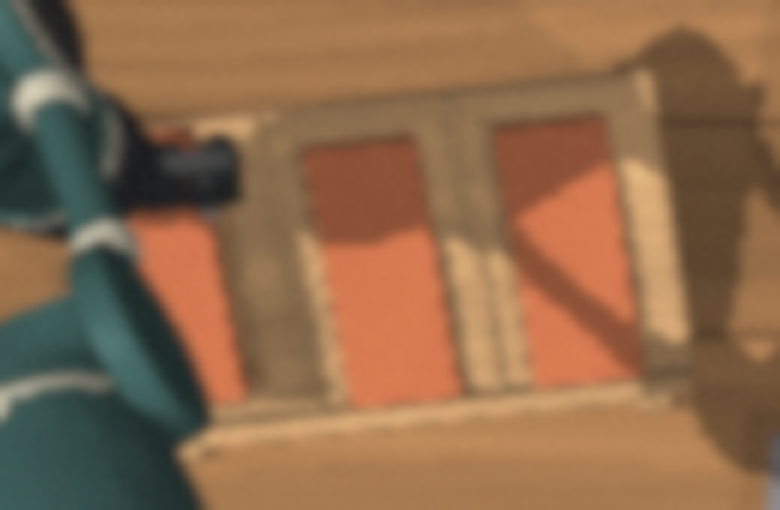

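View pics/w10.png

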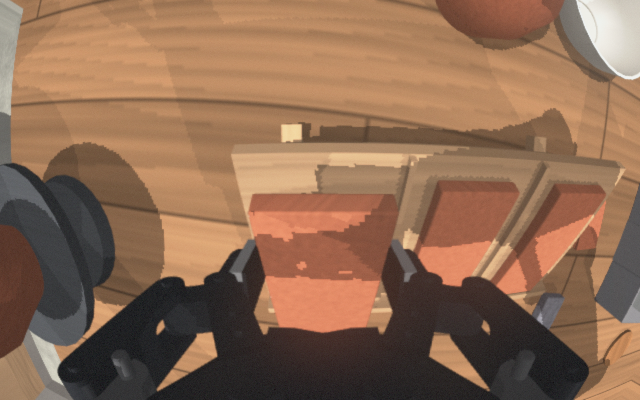

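>>> arm_command(
  steps=[
    [[-1,-0.001,0,0.012,0],[-1,-0.001,0,0.025,0],[-1,-0.001,0,0.035,0],[-1,-0.001,0,0.042,0],[-1,-0.001,0,0.046,0],[-1,-0.001,0,0.046,0],[-1,-0.001,0,0.046,0]],
  ],
)

```text
t: 16.92
tool_pos: [0.5466, 0.3338, 0.1038]
tool_rot: [[0.993, 0.121, 0.001], [0.121, -0.993, 0.0], [0.001, -0.0, -1.0]]
ft_force: [-0.4, 0.1, -1.8]
gripper_width: 0.058
```

```bash
python3 -c "
from h import *
from station import cams
st();p=BAY[:2]+.0321*UP;go([*p,.0961],6.9)
c=cams.get_image('side');crop(c,165,275,245,345,7,'s11.png')"
```

```text
t 16.93 pos [0.5466 0.3338 0.1038] phi 6.93 zax [ 8.e-04  4.e-04 -1.e+00] F [-0.44  0.14 -1.77] w 0.058 q [ 0.509  0.303  1.801 -0.     1.037  1.959]
tool shift [-0.0002 -0.0001  0.0077] phi 6.93 twist 0.0296249431608544
```

View pics/s11.png

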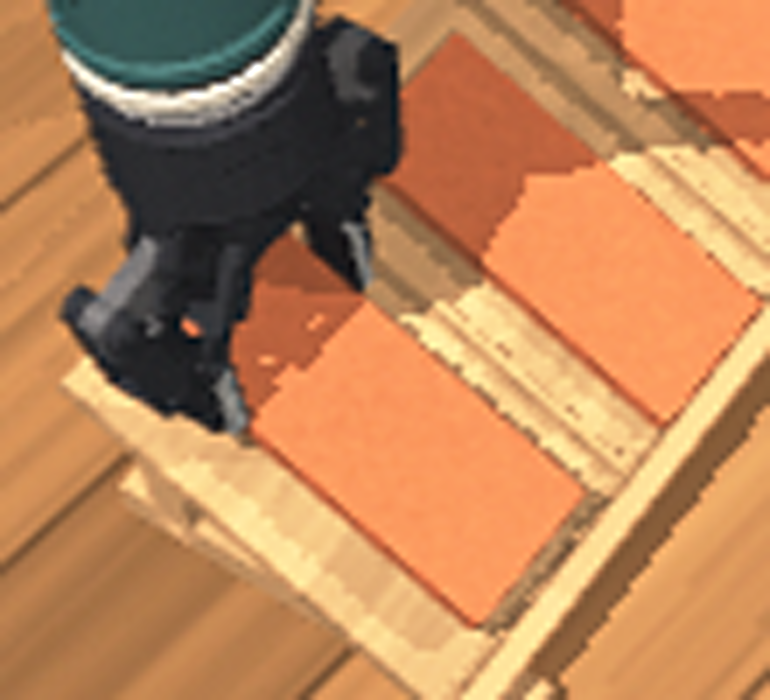

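>>> arm_command(
  steps=[
    [[-1,0,0,0.002,0],[-1,0,0,0.0035,0],[-1,0,0,0.005,0],[-1,0,0,0.006,0],[-1,0,0,0.006,0]],
  ],
)

```text
t: 17.6
tool_pos: [0.5461, 0.3335, 0.0971]
tool_rot: [[0.993, 0.121, -0.0], [0.121, -0.993, -0.0], [-0.0, 0.0, -1.0]]
ft_force: [0.3, 0.3, -1.4]
gripper_width: 0.0583
```

>>> arm_command(
  steps=[
    [[-1,0,0,0.001,0],[-1,0,0,0.002,0],[-1,0,0,0.002,0]],
  ],
)

```text
t: 17.98
tool_pos: [0.5464, 0.3337, 0.0966]
tool_rot: [[0.993, 0.121, 0.0], [0.121, -0.993, 0.0], [0.0, -0.0, -1.0]]
ft_force: [-3.4, -1.4, 5.9]
gripper_width: 0.0581
```

```bash
python3 -c "
from h import *
from station import cams
st()
c=cams.get_image('side');crop(c,165,275,245,345,7,'s12.png')"
```

```text
t 17.98 pos [0.5464 0.3337 0.0966] phi 6.93 zax [ 4.e-04  2.e-04 -1.e+00] F [-3.39 -1.4   5.91] w 0.0581 q [ 0.509  0.31   1.806 -0.     1.025  1.959]
```

View pics/s12.png

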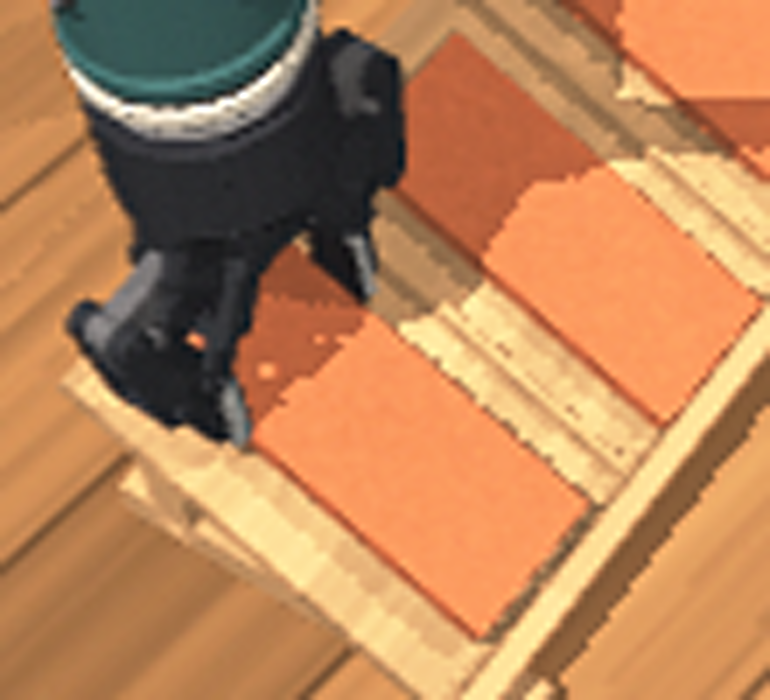

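>>> arm_command(
  steps=[
    [[-1,-0.001,0,0.0004,0],[-1,-0.002,0,0.001,0],[-1,-0.003,0,0.0015,0],[-1,-0.003,0,0.0015,0]],
  ],
)

```text
t: 18.52
tool_pos: [0.545, 0.334, 0.0958]
tool_rot: [[0.993, 0.121, 0.004], [0.121, -0.993, 0.002], [0.004, -0.001, -1.0]]
ft_force: [0.6, -0.6, 5.6]
gripper_width: 0.0584
```

>>> arm_command(
  steps=[
    [[0.5,0,0,0,0],[0.6,0,0,0,0],[0.6,0,0,0,0],[0.6,0,0,0,0]],
  ],
)

```text
t: 19.02
tool_pos: [0.543, 0.3332, 0.0934]
tool_rot: [[0.993, 0.121, -0.001], [0.121, -0.993, -0.0], [-0.001, 0.0, -1.0]]
ft_force: [1.3, -0.4, 0.1]
gripper_width: 0.0684
```

```bash
python3 -c "
from h import *
from station import cams
st()
c=cams.get_image('side');crop(c,165,275,245,345,7,'s13.png')
c=cams.get_image('wrist');cv2.imwrite('pics/w13.png',c['image'])"
```

```text
t 19.02 pos [0.543  0.3332 0.0934] phi 6.94 zax [-6.e-04 -3.e-04 -1.e+00] F [ 1.3  -0.39  0.08] w 0.0684 q [0.511 0.309 1.815 0.    1.019 1.961]
```

View pics/s13.png

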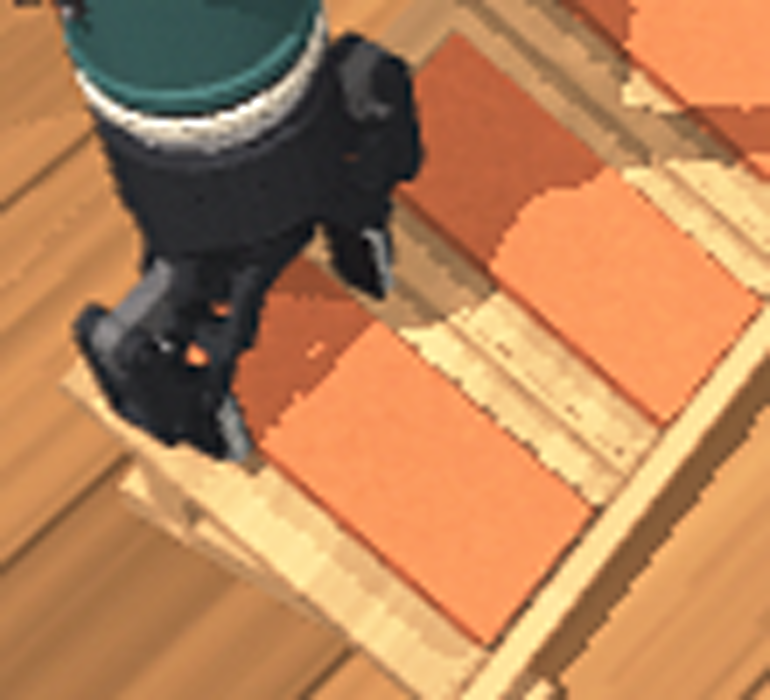

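View pics/w13.png

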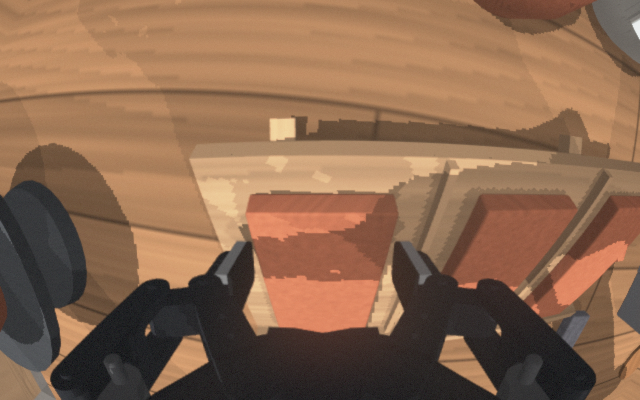

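>>> arm_command(
  steps=[
    [[0.6,0,0,-0.008,0],[0.6,0,0,-0.025,0],[0.6,0,0,-0.06,0],[0.6,0,0,-0.11,0],[0.6,0,0,-0.16,0],[0.6,0,0.06,-0.16,0],[0.6,0,0.12,-0.16,0],[0.6,0,0.18,-0.16,0],[0.6,0,0.24,-0.16,0],[0.6,0,0.3,-0.16,0],[0.6,0,0.36,-0.16,0],[0.6,0,0.36,-0.16,0]],
  ],
)

```text
t: 20.62
tool_pos: [0.5873, -0.0283, 0.2556]
tool_rot: [[0.993, 0.115, 0.002], [0.115, -0.993, -0.001], [0.002, 0.002, -1.0]]
ft_force: [-1.6, 0.5, -0.3]
gripper_width: 0.0686
```

```bash
python3 -c "
from h import *
from station import cams
st()
c=cams.get_image('side');crop(c,165,315,205,355,4,'s14.png')
c=cams.get_image('top');crop(c,150,280,160,245,6,'t14.png')"
```

```text
t 20.62 pos [ 0.5873 -0.0283  0.2556] phi 6.61 zax [ 0.0023 -0.0014 -1.    ] F [-1.56  0.54 -0.3 ] w 0.0686 q [-9.000e-02  8.400e-02  1.768e+00 -1.000e-03  1.287e+00  1.366e+00]
```

View pics/s14.png

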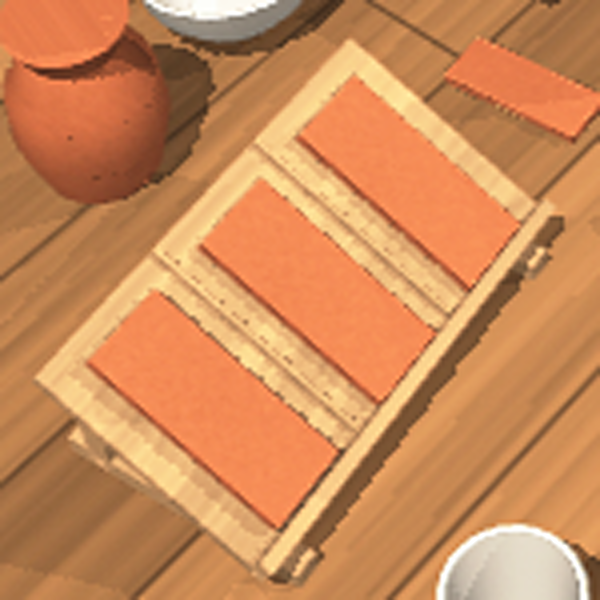

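View pics/t14.png

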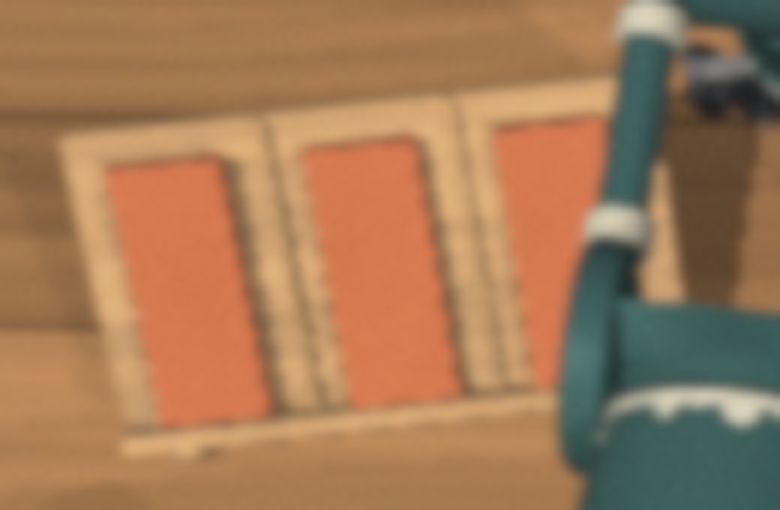

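```bash
python3 - <<'E'
from h import *
from station import cams,bot
c=cams.get_image("top");s=cams.get_image("side")
T=lambda p:(150+(p[0]+.5)/6-.5,160+(p[1]+.5)/6-.5)
S=lambda p:(165+(p[0]+.5)/4-.5,205+(p[1]+.5)/4-.5)
for nm,cam,F,Q in(("top",c,T,[(107,168),(220,157),(270,413),(157,425)]),("side",s,S,[(89,362),(155,290),(341,452),(278,528)])):
    q=np.array([plane(cam,*F(p),(35+(151 if j<2 else 1)*.5+15*.866)/1000)[:2] for j,p in enumerate(Q)])
    d=q[0]+q[1]-q[2]-q[3];m=q.mean(0)+.006*UP  # top centre -> underside centre
    e=m-BAY[:2];print(nm,m.round(4),"err up",(e@UP).round(4),"lat",(e@[-UP[1],UP[0]]).round(4),"dir",np.degrees(np.arctan2(d[1],d[0])).round(2),"len",(np.linalg.norm(d)/2).round(4))
st()
E
```

```text
top [0.5183 0.3331] err up 0.0041 lat 0.0027 dir 5.5 len 0.1288
side [0.5141 0.3331] err up -0.0 lat 0.0031 dir 7.22 len 0.1285
t 20.82 pos [ 0.5868 -0.0231  0.2546] phi 6.98 zax [ 9.e-04  5.e-04 -1.e+00] F [ 0.3   0.55 -0.36] w 0.0686 q [-8.200e-02  8.400e-02  1.770e+00  1.000e-03  1.286e+00  1.367e+00]
```

Everything is within about 5 mm of the bay point and about 1.5° of the slope's direction, so I'm handing in.

```bash
python3 -c "
from station import bot
print(bot.job_done())"
```

```text
the job is handed in; nothing more can be done
None
```

The tile is on the cork pad in the free bay of the rack, lengthwise up the slope, with its low end at the ledge. I handed the job in at about 20.8 s, and no verdict was reported.

**Tipping:** I pressed the left end (toward +y of the world) first. It held solid at 27 N, so I pressed the other end. That end sank at about 20 N and met its stop at about 36 N, and the tile stayed tipped.

**Lean not used:** The moves cannot lean the gripper, so I kept it upright and worked about 32 mm from the stand's middle, clear of the guards.

**Lift and placing:** I gripped the raised half across the tile's width at 55 N and lifted it straight up. Its slope measured about 29° in the air. It touched the pad at about 7 N, and I let go with the fingers only partly open so they would miss the strips.

**Last checks:**

| Check | Top view | Side view |
|---|---|---|
| Distance from the bay point | about 5 mm | about 3 mm |
| Tile direction (rack about 6.9°) | 5.5° | 7.2° |

- **Disagreement:** The two views differ by about 4 mm along the slope. They differed by about as much on the pad before the move, so I put it down to calibration.
- **Slope on the pad:** I did not measure it separately. In the pictures the tile lies flat like its neighbours.
- **Other things:** The rack tiles look unmoved in the pictures, with the right-hand one partly hidden in the top view. The vase, bowl and cup also look unmoved where they show. I did not measure any of these, and the jar was last seen before the move to the rack.
- **Robot:** The gripper was clear and touching nothing, at a height of about 0.25 m.

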